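# Bolt the lock-up box shut past its safety catch

## Robot

A 6-joint arm with a two-finger parallel gripper is mounted at the origin on a cart in front of the work surface, level with it; the furniture and walls round the work are solid. World frame = base frame: x ahead of the robot, y to its left, z up, the work surface at z = 0. Lengths are in m, angles in degrees, forces in N, time in s.
With the tool pointing down it reaches from about 0.3 to 0.775 m from the base axis. Payload 14.6 kg.
Tool frame: the origin (TCP) lies on the front face of the gripper's body, between the roots of the fingers; the fingertips stand 73 mm ahead of it and the grasp point (between the pads) lies 54 mm ahead of it; x points along the fingers, y is the direction in which the jaws open and shut, and the axes are right-handed (so a half turn about x gives the same grasp; the last joint's range is limited). The gripper opens to 85 mm and grips with 20 to 120 N. Pads are 22 mm wide; open, the fingers measure 114 mm over their backs; the gripper's body (76 mm by 85 mm) begins 54 mm behind the grasp point. The pads swing forward as they close: fully open they stand 13 mm farther back than shut.
Start: joints at [-79.217, 17.183, 87.147, -0, 75.671, -3.816], TCP at [0.139, -0.532, 0.304] pointing down, gripper open.
Joint ranges: [-173.82, 173.82], [-45.26, 126.66], [13.44, 144.39], [-59.66, 239.66], [0, 175.72], [-146.38, 146.38]. Speed limits (degrees/s): [127.2, 127.2, 147.25, 180, 180, 180].

## Interface

Orientations are given as [roll, pitch, yaw] about the fixed x, y, z axes, in that order (R = Rz(yaw) Ry(pitch) Rx(roll)).
In Python, from plant import env, viewer gives the robot as it stands.
- The arm moves only by the tool step_arm, never from a script. Its argument "deltas" is a list that holds one entry, the list of rows, each a list of 4 numbers: the shift along the world's x, y, z in m, then the turn about the world's z in rad. A call has 1 to 10 rows; each row is the pose to reach, as a shift and turn from the pose commanded when the call began; what a row does not reach only later rows make up. A row lasts 1/8 s, in which the tool goes at most 62.5 mm and 10.7 degrees, less where a joint would pass 70% of its speed; a pose out of reach is approached as far as the arm can. A call with a gripper value outside its range is refused whole. "hand" is the gripper's target within -1 to 1 (fully open at 1, half-way at 0, shut at -1), set as the call begins (left out, the last holds). The fingers move at their own pace and stop on an object; "newtons" is the grip in N (left out, the last holds). Time passes only in rows, so rows that repeat a pose let the fingers close. It gives the time, the measured TCP pose, the force and the opening at its end, in the units of the state.
- env.observe(): the state, without advancing time (a new reading comes with each control period).
- viewer.grab_frame(name): name is "side" or "top"; returns a dict with "frame" (400x640x3 uint8, red, green, blue), "mtx" (3x3 intrinsics, pixels), "position" and "rotation" of the camera in the world. Camera axes: x right, y down, z forward; pixel columns grow to the right and rows downward; lengths in m; the calibration is good to about 2 mm. A picture is of the moment at which its call begins. There is no depth.
- env.close_job(): hands the job in, once; it reports no verdict.
The state is a dict: "t": time; "q": joint angles; "qvel": joint speeds; "effort": joint torques, N m; "tool_pos": TCP position; "tcp_rot": TCP orientation; "contact_force": force on the tool from outside, world axes, zero at the start; "ft_torque": the same for the moment, N m; "opening": finger opening in m.
Only numpy, scipy, OpenCV 4.12 (cv2) and the standard library are available. Lean on these libraries where they do the work, as an engineer would, in place of code of your own. Each camera call takes 0.05 s, during which the arm holds its last target.

## Task

Lock the blue steel box: press the red spring catch bar down with one fingertip and, while keeping it down, push the bolt by its black thumb tab with the other fingertip, fully home into the keeper. Then let go so that the catch springs all the way up and locks the bolt. Push only, do not pinch or lift anything, and leave the things on and around the box where they are.

Things in the scene. Friction and masses are not known exactly. Their poses are not given: they have to be found in the camera images.
- lockbox: low blue steel box, grey lid, fixed to the table, 190 (x) x 270 (y) x 50 mm high; origin: centre of its underside. Its +y points from the lid hinges to the keeper: the bolt slides along +y. Bolt centre line at box x +32 mm, catch bar centre line parallel to it at box x -32 mm; between bar and thumb tab a 34 mm gap, nothing there over 12 mm above the box top. Yaw within 0.45 rad.
- keeper (a point): top middle of the keeper, the steel staple on the box's rim that the bolt enters (box x +32, y +111 mm, 35 mm above the box top). Two more staples like it guide the bolt at box y -72 and +62 mm.
- bolt (a joint): travel of the bolt towards the keeper, m: 0 to 0.0015 at the start, 0.042 fully home at its stop. About 2 N of friction; stays where left. A peg of the catch stands in a notch under it: with the catch up it moves only some 2.5 mm. More notches every 14 mm, so a catch let up on the way drops in and blocks the bolt again; the last is at 0.042.
- catch (a joint): how far the red catch bar is pressed down, m: 0 up, 0.009 at its lower stop. Sprung: 2.5 N to begin, 6.5 N fully down, rises by itself. The bolt is free while this is over 0.0045 (aim for about 0.007).
- catch_pad (a point): centre of the flat top of the red catch bar, at box x -32, y -8 mm. The bar is 26 mm (box x) by 104 mm (box y), 10 mm thick, and moves straight down; its top is 46 mm above the box top (96 mm above the table) when up, 37 mm when fully down. A fingertip may slide along it. Under it is a dark housing 30 mm wide, 24 mm high.
- bolt_tab (a point): middle of the top edge of the bolt's black upright thumb tab, 118 mm above the table, at box x +32, y 0 mm plus the bolt's travel. Tab 34 mm wide (box x), 8 mm thick (box y; steel foot 16 mm thick up to 34 mm above the box top). The bolt bar's top is 31 mm above the box top, so a fingertip level with the pressed bar clears it and meets the tab. Push its -y face to box +y.
- collet_tall: bystander: steel collet, 25 mm across, 40 mm high, standing on the box lid near its front keeper corner (about box x -74, y +105 mm); origin at the centre of its underside
- collet_short: bystander: steel collet, 28 mm across, 22 mm high, standing on the box lid near the far hinge corner (about box x +76, y -85 mm); origin at the centre of its underside
- whetstone: bystander: grey whetstone 33 x 68 x 27 mm on the table; origin at the centre of its underside
- small_green_box: bystander: small green box 71 x 103 x 34 mm on the table; origin at the centre of its underside
- spray_can: bystander: aerosol can with red cap, 54 mm across, 193 mm high, standing at the far left; origin at the centre of its underside
- blank_dark: bystander: dark square wood blank 27 x 140 x 27 mm on the table at the left; origin at the centre of its underside
- blank_light: bystander: light square wood blank 27 x 120 x 27 mm on the table at the left; origin at the centre of its underside

How it is judged (in metres and radians):
On the way, in this order (a step that is already met when the one before it is completed fails the run):
1. a fingertip holds the catch bar down while the bolt is still drawn back (value of joint catch above 0.0045 m and contact force between the fingers and catch above 0.5 N and value of joint bolt below 0.008 m), for 0.05 s.
2. with the catch still held down by one finger, a finger pushes the bolt through the middle of its travel (value of joint catch above 0.0045 m and contact force between the fingers and catch above 0.3 N and contact force between the fingers and bolt above 0.3 N and value of joint bolt between 0.012 and 0.036 m).
3. the bolt is home while the catch is still held down (value of joint catch above 0.0045 m and contact force between the fingers and catch above 0.3 N and value of joint bolt above 0.0385 m).
At the end, for the whole second after the job is handed in: the bolt is home (within 3.5 mm of its stop), the catch has sprung up to within 2 mm of its top position and so locks it, nothing moves, and every bystander is within 20 mm of where it stood (value of joint bolt above 0.0385 m and value of joint catch below 0.002 m and velocity of joint bolt below 0.005 m/s and distance of each of collet_tall, collet_short, whetstone, small_green_box, spray_can, blank_dark, blank_light from where it was at the start of the episode below 0.02 m); the robot touches nothing.
It fails at once if a bystander was moved more than 20 mm, lifted or knocked over (distance of any of collet_tall, collet_short, whetstone, small_green_box, spray_can, blank_dark, blank_light from where it was at the start of the episode above 0.02 m or angle between any of collet_tall, collet_short, whetstone, small_green_box, spray_can, blank_dark, blank_light's own z axis and vertical above 0.4 rad).
It also fails if it takes over 42 s, if anything falls off the work surface, if the arm or the gripper's body presses on something with over 40 N, if the wrist force passes 120 N, or if a joint passes its speed limit or range.

## Working session

There is one attempt and no reset: what is moved stays moved. The work goes in short steps, Python scripts to look and compute and a tool call to move; the robot and the scene stay as the last step left them, time stands still between calls to the robot, and variables do not carry over. Pictures are saved under pics/ and viewed, and the job is handed in when it is done.

Besides the shell and the picture viewer there is one more tool, called after ">>>" by a JSON object that holds its "method" and its "body". step_arm: Moves the arm, as the interface text tells. Its arguments: {"type":"object","properties":{"deltas":{"type":"array"},"hand":{"type":"number"},"newtons":{"type":"number"}},"required":["deltas"]}

```bash
mkdir -p pics; ls; python3 - <<'E'
from plant import env, viewer
import cv2
print(env.observe())
for n in("side","top"):
    f=viewer.grab_frame(n); cv2.imwrite(f"pics/{n}0.png",f["frame"][:,:,::-1]); print(n,f["mtx"],f["position"],f["rotation"])
E
```

```text
pics
{'t': 0.0, 'q': array([-7.92182257e+01,  1.72160537e+01,  8.71794424e+01, -1.29900844e-04,
        7.56711168e+01, -3.81570860e+00]), 'qvel': array([ 0.00275288,  0.00587174,  0.06924701,  0.07668093, -0.00806989,
       -0.03826838]), 'effort': array([-4.28497870e-04, -5.43496799e+01, -3.61787939e+01, -3.40889710e-05,
        4.01128549e-03, -9.29884948e-06]), 'tool_pos': array([ 0.13858587, -0.53210231,  0.30332353]), 'tcp_rot': array([-93.70748507,  89.93338701, 100.89003009]), 'contact_force': array([-0.58562696,  0.02204071, -0.14663374]), 'ft_torque': array([-0.02474424,  0.01712159,  0.02019081]), 'opening': 0.085716443394645}
side [[432.77661415   0.         318.96462837]
 [  0.         432.77661415 196.72544729]
 [  0.           0.           1.        ]] [0.28701726 1.02127809 0.52847895] [-110.83247147    0.32055693 -165.09655538]
top [[407.85167328   0.         312.77890173]
 [  0.         407.85167328 193.21528875]
 [  0.           0.           1.        ]] [ 0.4580074  -0.01287085  1.28629271] [-175.17113778   -0.74859621  -90.9100093 ]
```

View pics/side0.png

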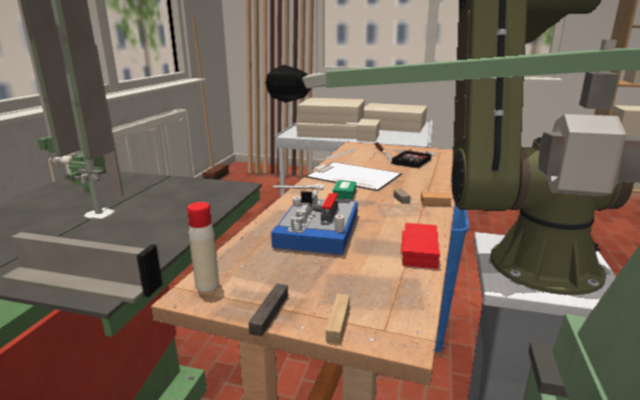

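View pics/top0.png

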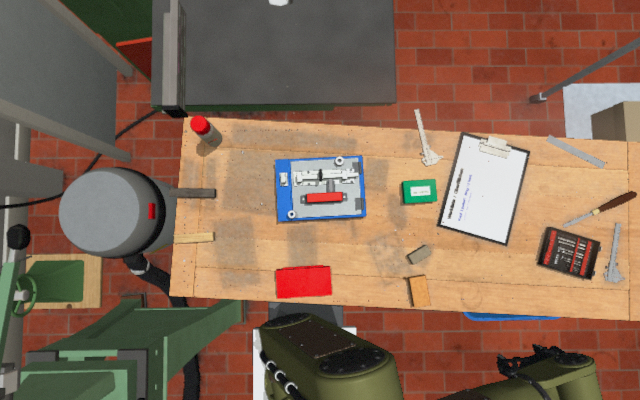

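```bash
cat > h.py <<'E'
import numpy as np, cv2
from scipy.spatial.transform import Rotation as R
def cam(f):
    return np.array(f["mtx"]),np.array(f["position"]),R.from_euler('xyz',f["rotation"],degrees=True).as_matrix() if np.ndim(f["rotation"])==1 else np.array(f["rotation"])
def ray(f,uv,z):
    K,p,Rm=cam(f); d=Rm@np.linalg.solve(K,[uv[0],uv[1],1]); return p+d*(z-p[2])/d[2]
def proj(f,P):
    K,p,Rm=cam(f); c=Rm.T@(np.asarray(P)-p); u=K@c; return u[:2]/u[2]
E
python3 - <<'E'
from plant import env, viewer
import cv2, numpy as np
from h import *
for n,(x,y,w,h) in dict(top=(265,145,110,85),side=(260,170,110,90)).items():
    f=viewer.grab_frame(n); im=f["frame"]
    hsv=cv2.cvtColor(im,cv2.COLOR_RGB2HSV)
    sub=np.zeros(im.shape[:2],np.uint8); sub[y:y+h,x:x+w]=1
    blue=cv2.inRange(hsv,(100,150,60),(125,255,255))*sub
    red=(cv2.inRange(hsv,(0,150,80),(8,255,255))|cv2.inRange(hsv,(172,150,80),(180,255,255)))*sub
    for nm,m in(("blue",blue),("red",red)):
        pts=cv2.findNonZero(m); hull=cv2.convexHull(pts); r=cv2.minAreaRect(hull)
        print(n,nm,len(pts),r,cv2.boxPoints(r).round(1).tolist())
        if n=="top":
            z=.05 if nm=="blue" else .096
            print([ray(f,q,z).round(4).tolist() for q in cv2.boxPoints(r)], ray(f,r[0],z))
            if nm=="blue":
                for zz in (0.0,.05): print(zz, [ray(f,q[0],zz)[:2].round(3).tolist() for q in cv2.approxPolyDP(hull,3,True)])
    cv2.imwrite(f"pics/{n}_crop1.png",cv2.resize(im[y:y+h,x:x+w,::-1],None,fx=7,fy=6.6,interpolation=cv2.INTER_CUBIC))
E
```

```text
top blue 1132 ((320.09381103515625, 188.0639190673828), (61.34574890136719, 87.81842041015625), 87.39744567871094) [[274.79998779296875, 159.39999389648438], [362.6000061035156, 155.39999389648438], [365.3999938964844, 216.6999969482422], [277.6000061035156, 220.6999969482422]]
[[0.6677, 0.0838, 0.05], [0.6764, -0.1854, 0.05], [0.4883, -0.189, 0.05], [0.4804, 0.0769, 0.05]] [ 0.57760514 -0.05321403  0.05      ]
0.0 [[0.495, -0.195], [0.483, 0.076], [0.674, 0.084], [0.683, -0.187]]
0.05 [[0.494, -0.188], [0.482, 0.073], [0.666, 0.08], [0.675, -0.181]]
top red 307 ((323.9956359863281, 196.9336395263672), (8.780508041381836, 34.589881896972656), 86.18592071533203) [[306.3999938964844, 193.6999969482422], [341.0, 191.39999389648438], [341.5, 200.1999969482422], [307.0, 202.5]]
[[0.5572, -0.0115, 0.096], [0.5624, -0.1128, 0.096], [0.5367, -0.1139, 0.096], [0.5314, -0.0128, 0.096]] [ 0.54690211 -0.06268576  0.096     ]
side blue 1522 ((318.1692810058594, 236.44363403320312), (42.75682067871094, 91.49000549316406), 73.5707015991211) [[268.20001220703125, 228.89999389648438], [356.0, 203.0], [368.1000061035156, 244.0], [280.29998779296875, 269.8999938964844]]
side red 596 ((297.7139892578125, 189.24488830566406), (41.13290023803711, 77.9014892578125), 86.72950744628906) [[257.70001220703125, 170.89999389648438], [335.3999938964844, 166.5], [337.79998779296875, 207.60000610351562], [260.0, 212.0]]
```

View pics/top_crop1.png

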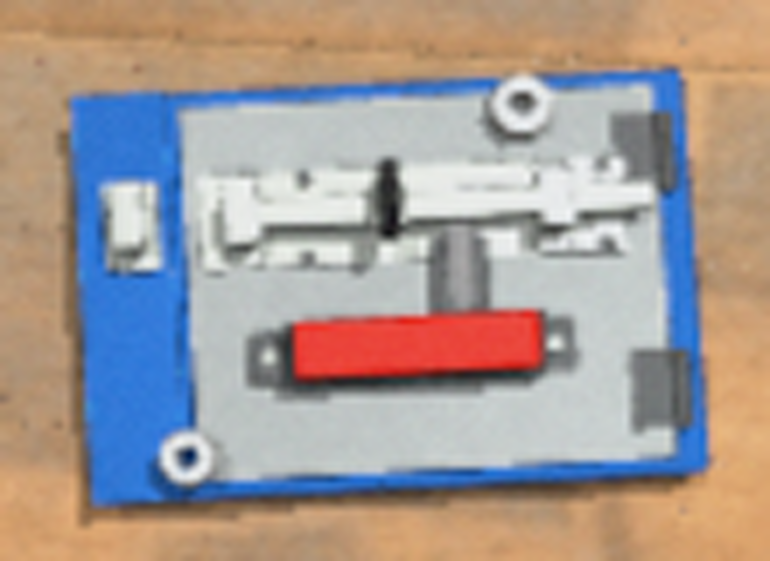

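View pics/side_crop1.png

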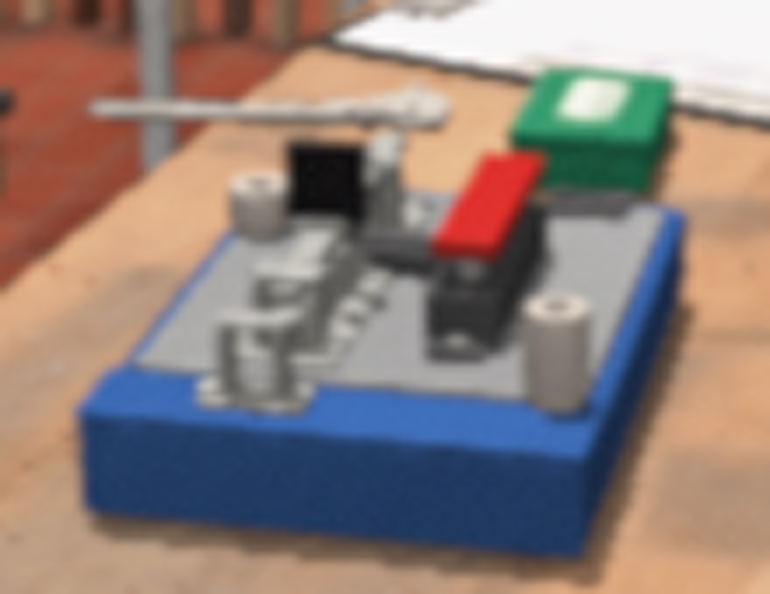

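```bash
python3 - <<'E'
from plant import env, viewer
from h import *
s=env.observe(); M=R.from_euler('xyz',s["tcp_rot"],degrees=True).as_matrix(); print(s["t"],M.round(3),"tooly yaw",np.arctan2(M[1,1],M[0,1]))
f=viewer.grab_frame("top"); im=f["frame"]; hsv=cv2.cvtColor(im,cv2.COLOR_RGB2HSV).astype(int)
# subpixel bar edges via saturation-redness profile
a=im.astype(float); red=a[:,:,0]-(a[:,:,1]+a[:,:,2])/2; 
up,lo=[],[]
for c in range(309,340):
    p=red[185:212,c]; t=p.max()/2; i=np.where(p>t)[0]
    u=i[0]-(p[i[0]]-t)/(p[i[0]]-p[i[0]-1]); l=i[-1]+(p[i[-1]]-t)/(p[i[-1]]-p[i[-1]+1])
    up.append((c,185+u)); lo.append((c,185+l))
L=[]
for e in(up,lo):
    k=np.polyfit(*np.array(e).T,1); P=[ray(f,(c,np.polyval(k,c)),.096) for c in(309,339)]; d=P[1]-P[0]; L.append(P)
    print("bar edge yaw",np.arctan2(d[0],-d[1]),P)
blue=a[:,:,2]-a[:,:,0]
for lohi,z in (((150,170),.05),((205,228),.05)):
    e=[]
    for c in range(285,335 if lohi[0]==150 else 358):
        p=blue[lohi[0]:lohi[1],c]; t=p.max()/2; i=np.where(p>t)[0]
        j=i[0] if lohi[0]==150 else i[-1]; s_=-1 if lohi[0]==150 else 1
        if 0<j<len(p)-1: e.append((c,lohi[0]+j+s_*(p[j]-t)/(p[j]-p[j+s_])))
    e=np.array(e); k=np.polyfit(*e.T,1); r=e[:,1]-np.polyval(k,e[:,0]); e=e[abs(r)<1]; k=np.polyfit(*e.T,1)
    P=[ray(f,(c,np.polyval(k,c)),z) for c in(280,360)]; d=P[1]-P[0]; print("box edge yaw",np.arctan2(d[0],-d[1]),P,r.std())
# tab
g=im.max(2)[165:185,312:330]; m=(g<70).astype(np.uint8); mm=cv2.moments(m,True); uv=(312+mm["m10"]/mm["m00"],165+mm["m01"]/mm["m00"]); print("tab",uv,m.sum(),ray(f,uv,.118),ray(f,uv,.105))
y=.03; c=np.array([.5776,-.0532])
Rz=np.array([[np.cos(y),-np.sin(y)],[np.sin(y),np.cos(y)]])
for nm,q,z in(("pad",(-.032,-.008),.096),("tab",(.032,0),.118),("keeper",(.032,.111),.085)):
    P=c+Rz@q; print(nm,P,proj(f,[*P,z]))
for nm,yy in(("start",-.024),("end",.027)): print(nm,c+Rz@[0,yy])
E
```

```text
0.2 [[-0.     0.252 -0.968]
 [ 0.001 -0.968 -0.252]
 [-1.    -0.001 -0.   ]] tooly yaw -1.3159609390352132
bar edge yaw 0.04569138401518997 [array([ 0.55830551, -0.01894895,  0.096     ]), array([ 0.56233127, -0.10699548,  0.096     ])]
bar edge yaw 0.036632684700836214 [array([ 0.53313087, -0.01856872,  0.096     ]), array([ 0.53635134, -0.10644204,  0.096     ])]
box edge yaw 0.03643764606608031 [array([0.66763857, 0.06798552, 0.05      ]), array([ 0.6765891 , -0.17754555,  0.05      ])] 0.13556165952727905
box edge yaw 0.039995897541438355 [array([0.48030694, 0.06969473, 0.05      ]), array([ 0.4900093 , -0.17275981,  0.05      ])] 0.16590345854735167
tab (320.11538461538464, 175.30769230769232) 26 [ 0.60800992 -0.05170064  0.118     ] [ 0.60967905 -0.05213271  0.105     ]
pad [ 0.54585436 -0.06215626] [323.82139299 197.29316888]
tab [ 0.6095856  -0.05224014] [320.29269964 174.76322201]
keeper [0.6062561  0.05870991] [282.5312937  177.84544224]
start [ 0.57831989 -0.0771892 ]
end [ 0.57679012 -0.02621215]
```

>>> {"method": "step_arm", "body": {"deltas": [[[0.04,0.04,0,0.12],[0.08,0.08,0,0.25],[0.12,0.12,0,0.38],[0.16,0.16,0,0.5],[0.2,0.2,0,0.63],[0.24,0.24,0,0.75],[0.28,0.28,0,0.88],[0.32,0.32,0,1.0],[0.36,0.37,0,1.13],[0.4,0.41,0,1.25]]], "hand": 0.18, "newtons": 40}}

```text
t: 1.5
tool_pos: [0.5397, -0.1203, 0.304]
tcp_rot: [72.8, 90.0, -20.7]
contact_force: [0.3, -0.5, 0.4]
opening: 0.0503
```

>>> {"method": "step_arm", "body": {"deltas": [[[0.02,0.022,-0.02,0.05],[0.04,0.045,-0.045,0.104],[0.04,0.045,-0.07,0.104],[0.04,0.045,-0.09,0.104],[0.04,0.045,-0.09,0.104],[0.04,0.045,-0.09,0.104]]]}}

```text
t: 2.25
tool_pos: [0.5789, -0.0774, 0.2149]
tcp_rot: [77.2, 89.9, -10.7]
contact_force: [0.4, -0.4, -0.3]
opening: 0.0506
```

```bash
python3 - <<'E'
from plant import env, viewer
from h import *
s=env.observe(); M=R.from_euler('xyz',s["tcp_rot"],degrees=True).as_matrix(); print(s["t"],s["tool_pos"],s["contact_force"],s["opening"],"tooly yaw",np.arctan2(M[1,1],M[0,1]))
for n,(x,y,w,h) in dict(top=(265,145,110,85),side=(260,130,130,100)).items():
    f=viewer.grab_frame(n); cv2.imwrite(f"pics/{n}2.png",cv2.resize(f["frame"][y:y+h,x:x+w,::-1],None,fx=6,fy=6,interpolation=cv2.INTER_CUBIC))
    print(proj(f,s["tool_pos"]-[0,0,.07]))
E
```

```text
2.25 [ 0.57890278 -0.07737959  0.21486468] [ 0.37211767 -0.35782489 -0.31880759] 0.05062466668839557 tooly yaw 0.03785184484739324
[329.70672001 184.22042061]
[319.91917933 180.21035753]
```

View pics/side2.png

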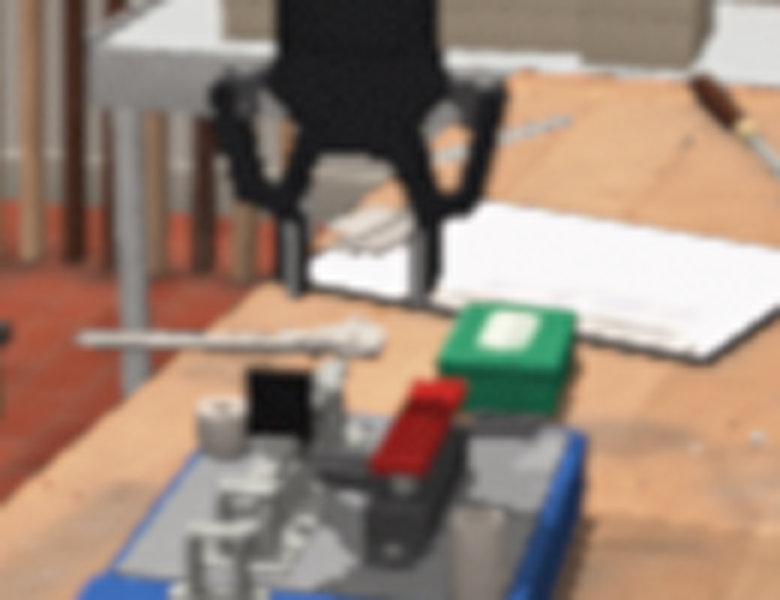

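View pics/top2.png

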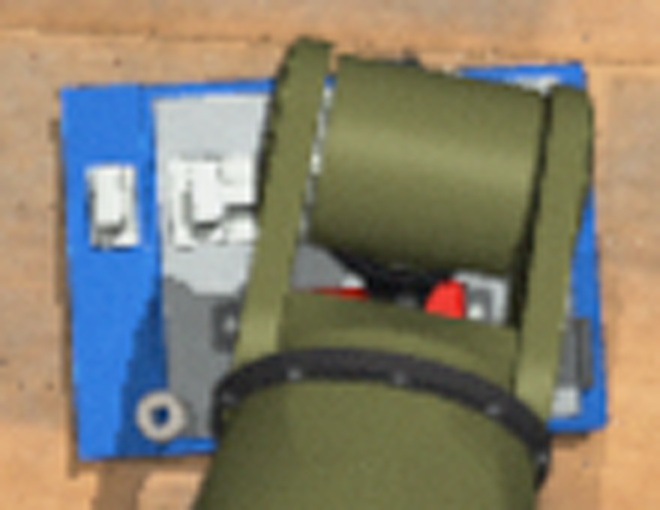

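>>> {"method": "step_arm", "body": {"deltas": [[[0,0,-0.02,0],[0,0,-0.04,0],[0,0,-0.044,0],[0,0,-0.046,0],[0,0,-0.046,0]]]}}

```text
t: 2.98
tool_pos: [0.5789, -0.0773, 0.1687]
tcp_rot: [78.8, 89.9, -9.0]
contact_force: [0.7, -0.0, 0.7]
opening: 0.0502
```

```bash
python3 - <<'E'
from plant import env, viewer
from h import *
s=env.observe(); print(s["t"],s["tool_pos"],s["contact_force"])
for n,(x,y,w,h) in dict(side=(260,150,130,100)).items():
    f=viewer.grab_frame(n); cv2.imwrite(f"pics/{n}3.png",cv2.resize(f["frame"][y:y+h,x:x+w,::-1],None,fx=6,fy=6,interpolation=cv2.INTER_CUBIC))
E
```

```text
2.975 [ 0.5788873  -0.07728409  0.16869207] [ 0.72376687 -0.01250485  0.69213521]
```

View pics/side3.png

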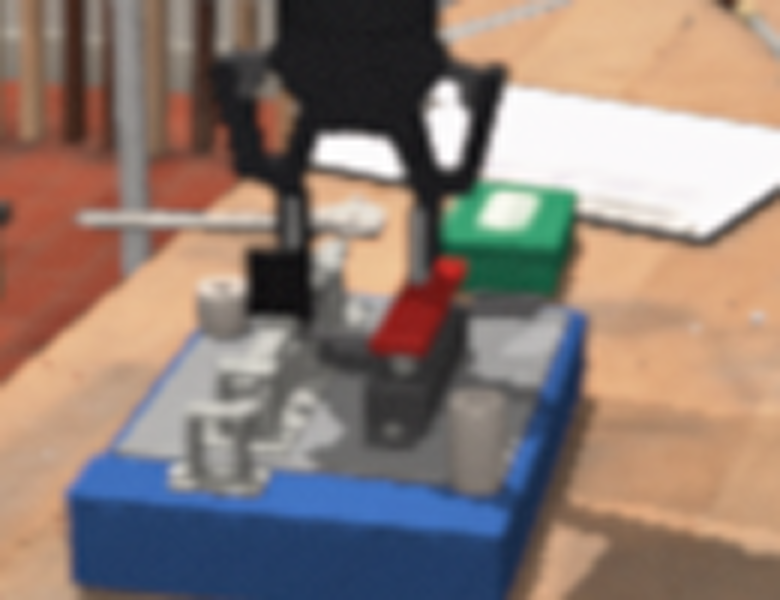

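>>> {"method": "step_arm", "body": {"deltas": [[[0,0,0,0],[0,0,0,0],[0,0,-0.002,0],[0,0,-0.002,0]]], "hand": 0.32}}

```text
t: 3.52
tool_pos: [0.5785, -0.0772, 0.1657]
tcp_rot: [-102.0, 90.0, 170.1]
contact_force: [-0.3, 0.1, 1.0]
opening: 0.0564
```

>>> {"method": "step_arm", "body": {"deltas": [[[0,0,-0.002,0],[0,0,-0.002,0]]]}}

```text
t: 3.78
tool_pos: [0.5787, -0.0772, 0.1639]
tcp_rot: [74.6, 90.0, -13.2]
contact_force: [0.5, 0.0, 1.8]
opening: 0.0565
```

>>> {"method": "step_arm", "body": {"deltas": [[[0,0,-0.002,0],[0,0,-0.002,0]]]}}

```text
t: 4.03
tool_pos: [0.5787, -0.0772, 0.1619]
tcp_rot: [66.8, 90.0, -21.0]
contact_force: [-0.7, -0.0, 2.7]
opening: 0.0564
```

>>> {"method": "step_arm", "body": {"deltas": [[[0,0,-0.002,0],[0,0,-0.002,0]]]}}

```text
t: 4.28
tool_pos: [0.5787, -0.0773, 0.1599]
tcp_rot: [78.3, 90.0, -9.5]
contact_force: [0.2, -0.7, 2.4]
opening: 0.0561
```

```bash
python3 - <<'E'
from plant import env, viewer
from h import *
s=env.observe(); print(s["t"],s["tool_pos"],s["contact_force"])
for n,(x,y,w,h) in dict(side=(260,150,130,100)).items():
    f=viewer.grab_frame(n); cv2.imwrite(f"pics/{n}4.png",cv2.resize(f["frame"][y:y+h,x:x+w,::-1],None,fx=6,fy=6,interpolation=cv2.INTER_CUBIC))
E
```

```text
4.275 [ 0.57868564 -0.07727386  0.15986436] [ 0.18788401 -0.65452368  2.40927514]
```

View pics/side4.png

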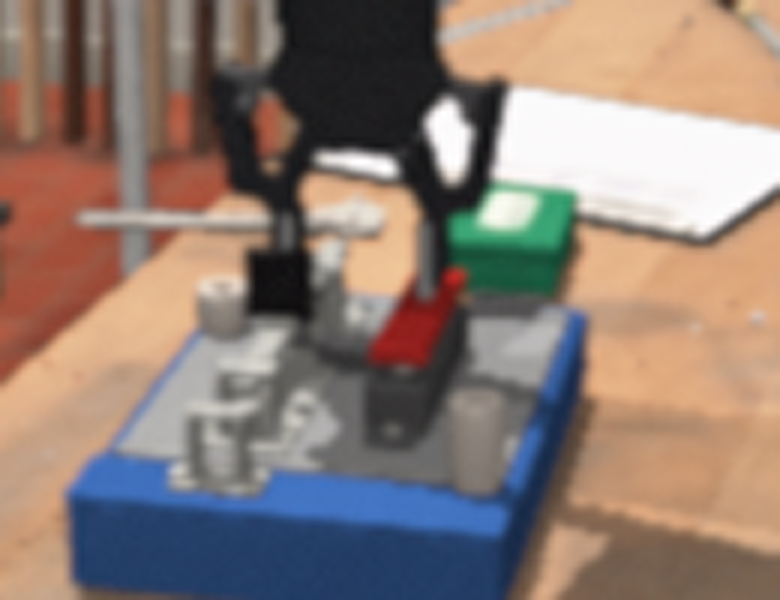

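```bash
cat > meas.py <<'E'
from plant import env, viewer
from h import *
c0=np.array([.578,-.053]); y=.038
Rz=np.array([[np.cos(y),-np.sin(y)],[np.sin(y),np.cos(y)]])
def bar(im,f):
    a=im.astype(float); red=a[:,:,0]-(a[:,:,1]+a[:,:,2])/2; out=[]
    for c in range(323,330):
        p=red[195:222,c]; k=p.argmax(); t=p.max()/2
        i=k
        while p[i]>t: i+=1
        out.append(195+i-1+(p[i-1]-t)/(p[i-1]-p[i]))
    return np.array(out)
def go(tag):
    s=env.observe(); f=viewer.grab_frame("side"); im=f["frame"]
    im0=cv2.imread("pics/side0.png")[:,:,::-1]
    e0,e1=bar(im0,f),bar(im,f)
    P=np.array([*(c0+Rz@[-.032,.044]),.096]); px=(proj(f,P-[0,0,.009])-proj(f,P))[1]/9
    print("t",s["t"],"tcp",s["tool_pos"].round(4),"F",s["contact_force"].round(2))
    print("bar end drop px",(e1-e0).round(2),"mm",np.median(e1-e0)/px)
    cv2.imwrite(f"pics/side_{tag}.png",cv2.resize(im[150:250,260:390,::-1],None,fx=6,fy=6,interpolation=cv2.INTER_CUBIC))
E
python3 -c "import meas; meas.go('5')"
```

```text
t 4.325 tcp [ 0.5787 -0.0773  0.16  ] F [ 0.42 -0.61  2.84]
bar end drop px [1.97 2.29 2.24 2.25 2.25 2.25 2.38] mm 6.450403144433837
```

>>> {"method": "step_arm", "body": {"deltas": [[[0,0,0,0]]]}}

```text
t: 4.5
tool_pos: [0.5787, -0.0773, 0.1599]
tcp_rot: [64.4, 90.0, -23.5]
contact_force: [0.0, -0.5, 4.1]
opening: 0.0564
```

>>> {"method": "step_arm", "body": {"deltas": [[[0,0,-0.001,0],[0,0,-0.001,0]]]}}

```text
t: 4.75
tool_pos: [0.5787, -0.0772, 0.1589]
tcp_rot: [61.1, 90.0, -26.8]
contact_force: [0.2, -0.2, 3.7]
opening: 0.0564
```

```bash
python3 -c "
import meas; meas.go('6');meas.go('6')"
```

```text
t 4.75 tcp [ 0.5787 -0.0772  0.1589] F [ 0.18 -0.21  3.74]
bar end drop px [2.49 2.73 2.67 2.61 2.59 2.62 2.66] mm 7.530622756687568
t 4.8 tcp [ 0.5787 -0.0772  0.1589] F [ 0.07 -0.26  4.26]
bar end drop px [2.49 2.72 2.66 2.6  2.61 2.65 2.7 ] mm 7.597972874132071
```

View pics/side_6.png

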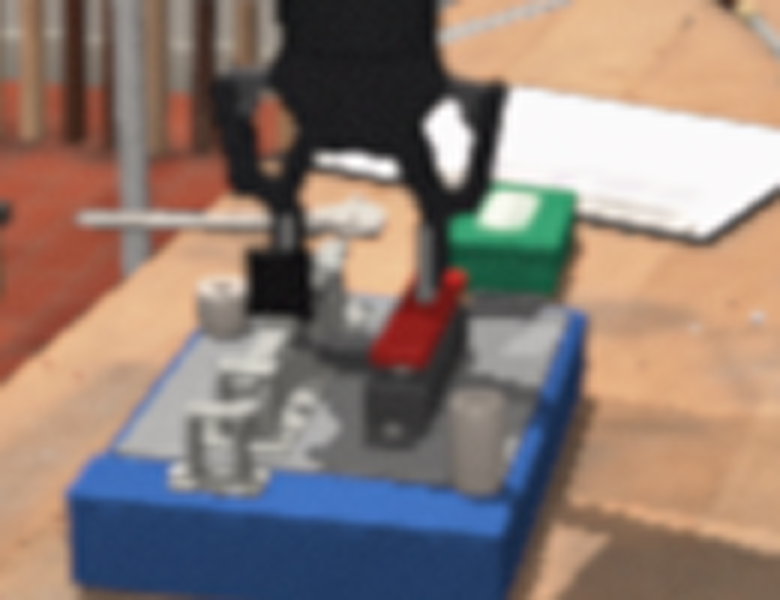

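```bash
python3 - <<'E'
import cv2,numpy as np
def e(fn):
    a=cv2.imread(fn).astype(float); red=a[:,:,2]-(a[:,:,0]+a[:,:,1])/2; o=[]
    for c in range(382,418,3):
        p=red[270:430,c];k=p.argmax();t=p.max()/2;i=k
        while p[i]>t:i+=1
        o.append(i-1+(p[i-1]-t)/(p[i-1]-p[i]))
    return np.array(o)
r=e("pics/side3.png")
for n in("side4","side_5","side_6"): print(n, np.median(e(f"pics/{n}.png")-r)/6/.35)
E
```

```text
side4 4.593750000000001
side_5 4.487482492997199
side_6 5.579365079365081
```

>>> {"method": "step_arm", "body": {"deltas": [[[0,0,-0.0015,0],[0,0,-0.0015,0]]]}}

```text
t: 5.1
tool_pos: [0.5787, -0.0773, 0.1573]
tcp_rot: [52.2, 90.0, -35.6]
contact_force: [-0.0, -0.5, 4.6]
opening: 0.0566
```

>>> {"method": "step_arm", "body": {"deltas": [[[0,0.003,0,0],[0,0.006,0,0],[0,0.008,0,0],[0,0.009,0,0]]]}}

```text
t: 5.6
tool_pos: [0.5786, -0.0683, 0.1574]
tcp_rot: [-13.8, 90.0, -101.7]
contact_force: [-0.7, -5.8, 5.3]
opening: 0.0562
```

```bash
python3 -c "
import meas; meas.go('7');meas.go('7')"
```

```text
t 5.6 tcp [ 0.5786 -0.0683  0.1574] F [-0.74 -5.78  5.31]
bar end drop px [2.83 3.14 3.15 3.14 3.26 3.3  3.28] mm 9.050318974709782
t 5.65 tcp [ 0.5786 -0.0682  0.1574] F [-0.83 -4.3   4.75]
bar end drop px [2.88 3.15 3.17 3.16 3.26 3.29 3.25] mm 9.098002425577603
```

View pics/side_7.png

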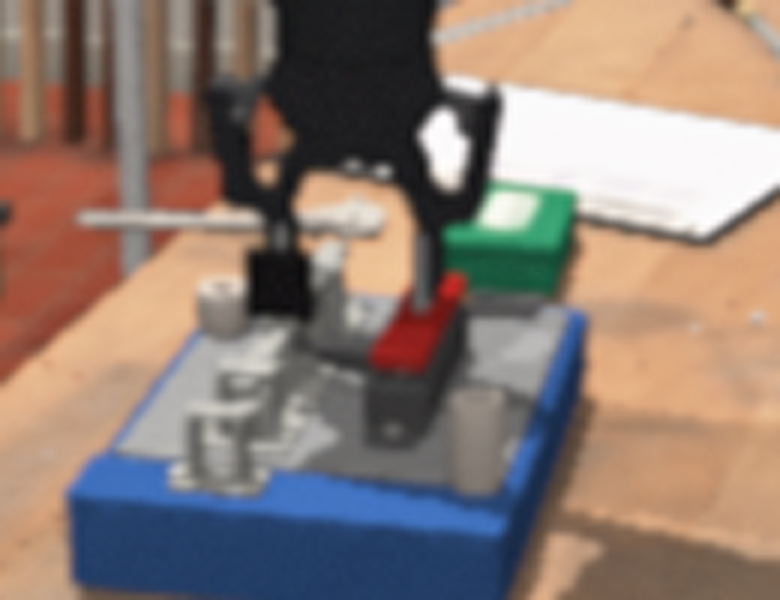

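>>> {"method": "step_arm", "body": {"deltas": [[[0,0.002,0,0],[0,0.004,0,0],[0,0.006,0,0],[0,0.006,0,0]]]}}

```text
t: 6.2
tool_pos: [0.5785, -0.0622, 0.1574]
tcp_rot: [-56.1, 90.0, -143.9]
contact_force: [-1.7, -4.6, 6.6]
opening: 0.0566
```

```bash
python3 -c "
import meas; meas.go('8')"
```

```text
t 6.2 tcp [ 0.5785 -0.0622  0.1574] F [-1.74 -4.64  6.56]
bar end drop px [2.87 3.16 3.15 3.14 3.25 3.32 3.26] mm 9.063835261158689
```

View pics/side_8.png

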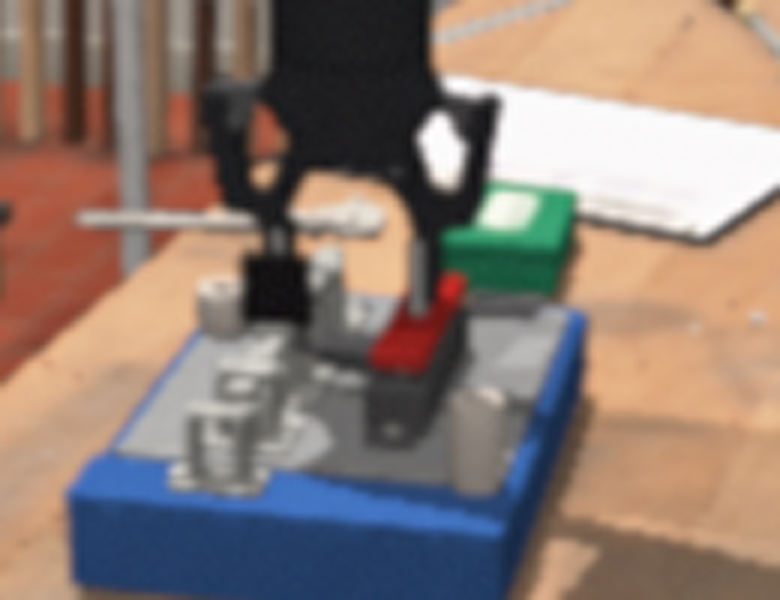

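>>> {"method": "step_arm", "body": {"deltas": [[[0,0.003,0,0],[0,0.006,0,0],[0,0.009,0,0],[0,0.012,0,0],[-0.001,0.015,0,0],[-0.001,0.018,0,0],[-0.001,0.021,0,0],[-0.001,0.024,0,0],[-0.001,0.027,0,0],[-0.001,0.028,0,0]]]}}

```text
t: 7.5
tool_pos: [0.5775, -0.0343, 0.1574]
tcp_rot: [-44.2, 90.0, -132.0]
contact_force: [-1.3, -6.3, 6.1]
opening: 0.0564
```

```bash
python3 -c "
import meas; meas.go('9')"
```

```text
t 7.5 tcp [ 0.5775 -0.0343  0.1574] F [-1.3  -6.26  6.11]
bar end drop px [3.05 3.29 3.27 3.37 3.48 3.47 3.47] mm 9.662118571915142
```

View pics/side_9.png

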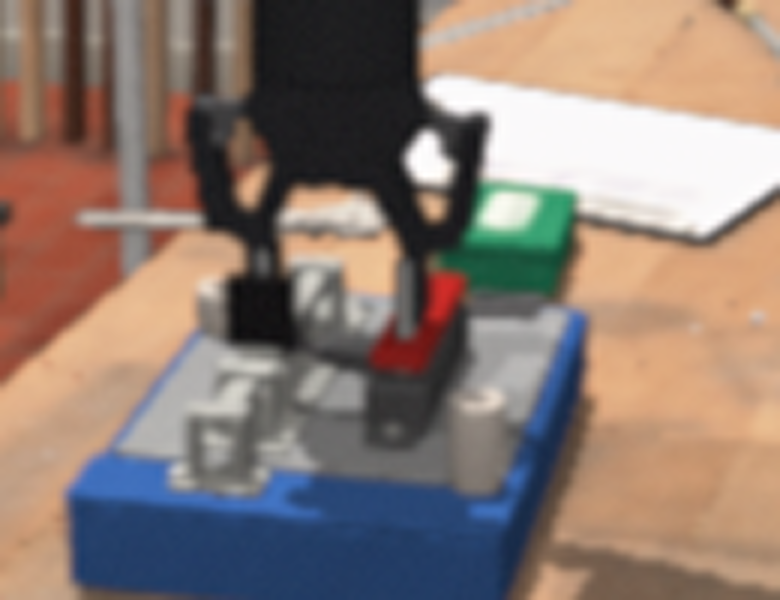

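>>> {"method": "step_arm", "body": {"deltas": [[[0,0.002,0,0],[0,0.004,0,0],[0,0.0055,0,0],[0,0.0055,0,0]]]}}

```text
t: 8.05
tool_pos: [0.5775, -0.0287, 0.1573]
tcp_rot: [-68.0, 90.0, -155.8]
contact_force: [-1.6, -4.3, 4.6]
opening: 0.0568
```

>>> {"method": "step_arm", "body": {"deltas": [[[0,0.001,0,0],[0,0.002,0,0],[0,0.002,0,0]]]}}

```text
t: 8.43
tool_pos: [0.5774, -0.0279, 0.1573]
tcp_rot: [-18.4, 89.9, -106.3]
contact_force: [-1.2, -13.4, 4.9]
opening: 0.0564
```

```bash
python3 -c "
import meas; meas.go('10')"
```

```text
t 8.425 tcp [ 0.5774 -0.0279  0.1573] F [ -1.17 -13.41   4.89]
bar end drop px [3.08 3.28 3.37 3.35 3.45 3.47 3.46] mm 9.65783040040407
```

>>> {"method": "step_arm", "body": {"deltas": [[[0,0.001,0,0],[0,0.001,0,0]]]}}

```text
t: 8.72
tool_pos: [0.5775, -0.0277, 0.1574]
tcp_rot: [-10.1, 89.8, -98.0]
contact_force: [-1.6, -19.9, 4.6]
opening: 0.0564
```

View pics/side_10.png

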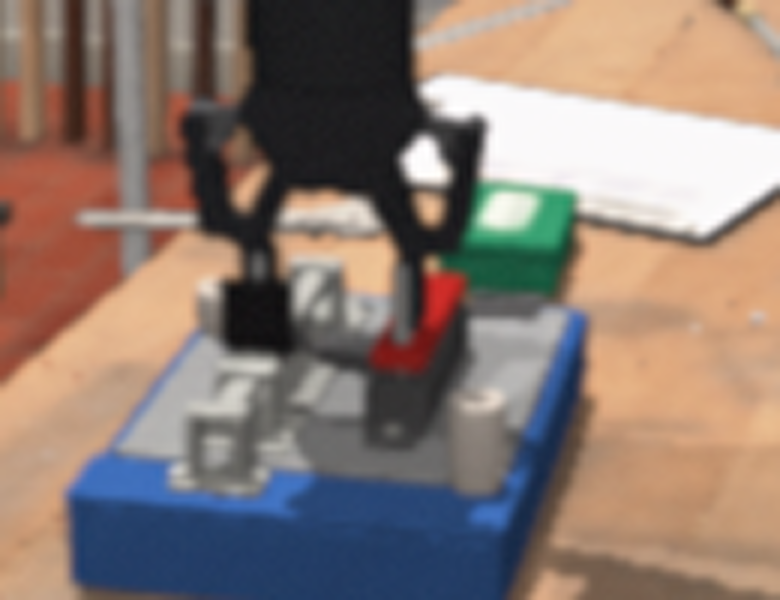

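>>> {"method": "step_arm", "body": {"deltas": [[[0,-0.002,0,0],[0,-0.004,0,0],[0,-0.004,0.004,0],[0,-0.004,0.01,0],[0,-0.004,0.03,0],[0,-0.004,0.06,0],[0,-0.02,0.1,0],[0,-0.06,0.13,0],[0,-0.1,0.15,0],[0,-0.14,0.15,0]]]}}

```text
t: 9.98
tool_pos: [0.5776, -0.1669, 0.3093]
tcp_rot: [65.1, 89.9, -22.7]
contact_force: [0.1, 0.2, -0.2]
opening: 0.0565
```

>>> {"method": "step_arm", "body": {"deltas": [[[-0.04,-0.05,0,0],[-0.08,-0.1,0,0],[-0.12,-0.15,0,0],[-0.14,-0.18,0,0],[-0.14,-0.18,0,0],[-0.14,-0.18,0,0]]]}}

```text
t: 10.72
tool_pos: [0.4378, -0.3454, 0.3073]
tcp_rot: [-150.3, 90.0, 121.8]
contact_force: [0.3, 0.4, 0.2]
opening: 0.056
```

```bash
python3 - <<'E'
import meas; from meas import *
meas.go('11')
f=viewer.grab_frame("top"); im=f["frame"]
g=im.max(2)[165:190,295:330]; m=(g<70).astype(np.uint8); mm=cv2.moments(m,True); uv=(295+mm["m10"]/mm["m00"],165+mm["m01"]/mm["m00"]); print("tab",uv,m.sum(),ray(f,uv,.118))
cv2.imwrite("pics/top11.png",im[:,:,::-1]); cv2.imwrite("pics/topc11.png",cv2.resize(im[145:230,265:375,::-1],None,fx=7,fy=6.6,interpolation=cv2.INTER_CUBIC))
E
```

```text
t 10.725 tcp [ 0.4378 -0.3454  0.3073] F [0.29 0.42 0.16]
bar end drop px [-0.    0.1   0.02  0.05  0.05  0.05  0.05] mm 0.13827380038230233
tab (306.0, 176.33333333333334) 18 [ 0.60560867 -0.01092516  0.118     ]
```

View pics/side_11.png

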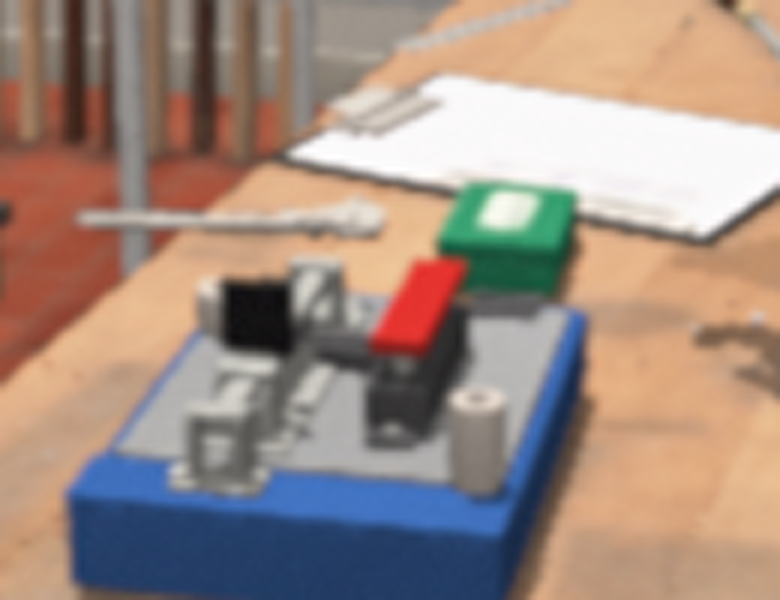

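View pics/top11.png

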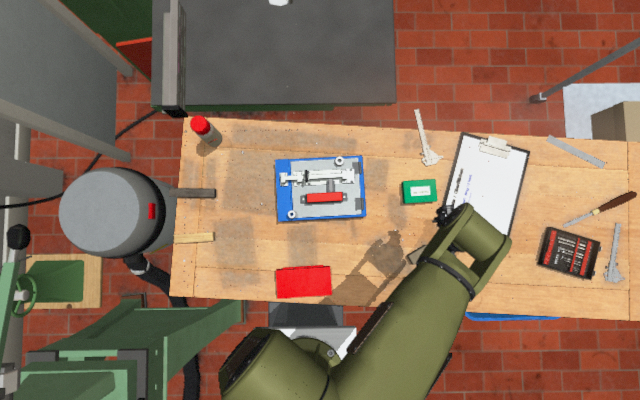

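```bash
python3 -c "
from plant import env
print(env.close_job())"
```

```text
the job is handed in; nothing more can be done
None
```

The bolt is home in the keeper and the catch has sprung back up and locked it. I handed the job in at about 10.7 s of the 42 s allowed; no verdict came back.

I pressed the red bar down about 7 mm with one fingertip, estimated from the side camera. Holding it there, I pushed the thumb tab with the other fingertip until it met a hard stop, where the push force rose from about 5 N to 20 N. Then I eased back, lifted off and moved clear.

**Last checks:**
- **Catch:** the bar reads within about 0.14 mm of its starting height in the side view.
- **Bolt:** the tab moved about 41 mm in the top view, against 42 mm full travel. That is within camera accuracy, since the bolt could start up to 1.5 mm along.
- **Bystanders:** all that I could see look where they were by eye; I did not measure them. The arm partly hid the whetstone in the last top view, but the gripper never came near it.
- **Contact:** the tool force reads about zero, so the robot is touching nothing.

**Checks that disagreed:**
- **Press depth:** my first figure came out about 2 mm too deep because the arm's shadow fell on the bar. I corrected it against a shadowed picture taken before contact.
- **Press force:** the wrist force while pressing read about 1 N below what the spring figures predict, with roughly 0.5 N of noise.

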